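# Press a ball bearing home in a printed robot link

### The job

Load the orange printed link into the bench press: lay it flat on the bed, bar outwards, with its round boss home against the two locating pins under the plunger, and let go of it. Then push the plunger's knob down, through the soft first stop where its pad meets the bearing, on to the firm second stop where the bearing is fully home, flush in its pocket; hold it there firmly for a moment without forcing it, then let the plunger spring all the way back up. Leave the link lying in the press and the other things on the bench where they are.

Things in the scene. Friction and masses are not known exactly. Their poses are not given: they have to be found in the camera images.
- link: Loose orange 3D-printed robot link, about 45 g, flat, 14 mm high all along. Round boss (36 mm diameter) with the bearing pocket; a straight bar 16 mm wide runs from it along the link's -y to a round end (26 mm diameter, 115 mm from the pocket axis). Origin: underside, on the pocket axis; z up. It starts on the bench, boss end towards +y (the robot's left).
- bar (a point): Grip point on the link's bar, 88 mm from the pocket axis, 7 mm above its underside; axes as the link. Grip across the 16 mm width (along x); held here, the hand stays clear of the press head once the boss is under the plunger.
- bearing: Steel ball bearing, 22 mm diameter, 7 mm thick, started square in the link's pocket, 4.5 to 6 mm proud. Origin: middle of its top face: 14 mm above the link's underside when flush (home on the pocket's shoulder), up to 20 mm at the start. It slides down under about 7 N, stays where left, and stops at the shoulder. The pocket cracks if the plunger presses on bearing or link with over 25 N.
- press: Blue C-frame bench press, bolted down. Origin: on the plunger's axis at bench level. Base 100 mm wide (x), y -140 to +120 mm; its flat top, the bed, is 18 mm above the bench. Column at the press's +y (y 70 to 116). Head over the bed: 58 mm wide, y -22 to 118, 98 to 152 mm above the bench. The bed is open towards the press's -y: the link goes in from there, boss first, bar along y.
- nest (a point): Point on the bed on the plunger's axis: where the middle of the boss's underside belongs. Axes as the press. Two steel locating pins (8 mm diameter, 12 mm tall) stand on the bed at x -14.7 and +14.7 mm, y +16.4 mm from it; when the boss touches both, the pocket axis is on the plunger's axis.
- ram: Plunger of the press: black mushroom knob, 46 mm diameter, flat top 38 mm across, on a shaft through the head, 19 mm red pad at its lower end. Origin: middle of the knob's top, 210 mm above the bench when up; moves straight down, at most 46 mm. Return spring: 2 N at the top, about 5 N well down.
- ram_pad (a point): Point on the plunger's axis, 140 mm below the knob's top. The pad's face hangs 2 mm above to 12 mm below it: the nose is screwed to a setting that changes from run to run and is not measured. Pad meeting bearing is the first stop: some 7 N more while the bearing slides in. At the second stop, bearing home, the push climbs steeply, about 25 N per further mm of plunger travel.
- caliper: Bystander: steel and black digital caliper lying on the bench, 235 mm long, 12 mm high. Origin: underside, middle of the beam; beam along its x.
- bin: Bystander: blue open bin with spare bearings, 110 by 85 by 40 mm. Origin: middle of its underside.
- driver: Bystander: screwdriver with a red handle, 170 mm long, lying along its x. Origin: underside, middle.
- spool: Bystander: spool of green filament lying flat, 180 mm diameter, 62 mm high. Origin: middle of its underside.
Things that resemble listed ones, but are neither listed nor needed, are in the scene too. What is shaped like the link but turquoise is not meant.

How it is judged:
By the outcome, as a careful person would: the job done as asked, in the order asked, and still so for the second after the job is handed in, with the robot touching nothing.
It also fails if it takes over 72 s, if anything falls off the work surface, if the arm or the gripper's body presses on something with over 40 N, if the wrist force passes 120 N, or if a joint passes its speed limit or range.

### The arm

A 6-joint arm with a two-finger parallel gripper is mounted at the origin on the work surface. World frame = base frame: x ahead of the robot, y to its left, z up, the work surface at z = 0. Lengths are in m, angles in rad, forces in N, time in s.
With the tool pointing down it reaches from about 0.325 to 0.925 m from the base axis. Payload 3.1 kg.
Tool frame: the origin (TCP) lies midway between the tips of the shut fingers; the grasp point (between the pads) lies env.grip_depth behind it (env.grip_depth is the distance from the TCP to the grasp point, in m); x points along the fingers, z is the direction in which the jaws open and shut, and the axes are right-handed (so a half turn about x gives the same grasp; the last joint's range is limited). The gripper opens to 85 mm and grips with 20 to 120 N. Pads are 22 mm wide; open, the fingers measure 114 mm over their backs; the gripper's body (76 mm by 85 mm) begins 54 mm behind the grasp point. The pads swing forward as they close: fully open they stand 13 mm farther back than shut.
Start: joints at [1.183, 0.217, 1.613, -0, 1.311, -0.112], TCP at [0.17, 0.601, 0.231] pointing down, gripper open.
Joint ranges: [-2.75, 2.75], [-0.78, 2.1], [0.31, 2.55], [-1.13, 4.27], [0.13, 2.63], [-2.58, 2.58]. Speed limits (rad/s): [2.79, 2.79, 3.14, 3.14, 3.14, 3.14].

### API

Orientations are given as [roll, pitch, yaw] about the fixed x, y, z axes, in that order (R = Rz(yaw) Ry(pitch) Rx(roll)).
In Python, from bench import env gives the robot as it stands.
- The arm moves only by the tool carry_out, never from a script. Its argument "moves" is a list of rows, each a list of 7 numbers: the shift along the tool's x, y, z in m, then the turn, a rotation vector about the tool's x, y, z in rad, then the opening, from 0 (shut) to 1 (fully open). In form: [[dx, dy, dz, rx, ry, rz, fingers], ...]. A call has 1 to 12 rows; each row shifts and turns the commanded pose from where the row before left it, along the tool's axes as they then stand; what a row does not reach is not made up. A row lasts 1/8 s, in which the tool goes at most 62.5 mm and 10.7 degrees, less where a joint would pass 70% of its speed; a pose out of reach is approached as far as the arm can. A call with a gripper value outside its range is refused whole. The fingers move at their own pace and stop on an object; "grip_force" is the grip in N (left out, the last holds). Time passes only in rows, so rows that do not move let the fingers close. It gives the time, the measured TCP pose, the force and the opening at its end, in the units of the state.
- env.sense(): the state, without advancing time (a new reading comes with each control period).
- env.camera(name): name is "scene" or "top"; returns a dict with "frame" (384x512x3 uint8, blue, green, red), "mtx" (3x3 intrinsics, pixels), "R" (3x3) and "t" (3): a world point X has camera coordinates R X + t. Camera axes: x right, y down, z forward; pixel columns grow to the right and rows downward; lengths in m; the calibration is good to about 2 mm. A picture is of the moment at which its call begins. There is no depth.
- env.sign_off(): hands the job in, once; it reports no verdict.
The state is a dict: "time": time; "qpos": joint angles; "joint_velocities": joint speeds; "tau": joint torques, N m; "tcp_pos": TCP position; "tcp_rot": TCP orientation; "wrist_force": force on the tool from outside, world axes, zero at the start; "wrist_torque": the same for the moment, N m; "gripper_width": finger opening in m.
Only numpy, scipy, OpenCV 4.12 (cv2) and the standard library are available. Lean on these libraries where they do the work, as an engineer would, in place of code of your own. Each camera call takes 0.05 s, during which the arm holds its last target. There are 200 camera calls.

## Working session

There is one attempt and no reset: what is moved stays moved. The work goes in short steps, Python scripts to look and compute and a tool call to move; the robot and the scene stay as the last step left them, time stands still between calls to the robot, and variables do not carry over. Pictures are saved under pics/ and viewed, and the job is handed in when it is done.

Besides the shell and the picture viewer there is one more tool, called by a JSON object that holds its "name" and its "arguments". carry_out: Moves the arm, as the interface text tells. Its arguments: {"type":"object","properties":{"moves":{"type":"array","items":{"type":"array","items":{"type":"number"}}},"grip_force":{"type":"number"}},"required":["moves"]}

```bash
mkdir -p pics; ls
cat > h.py <<'E'
import numpy as np, cv2
from bench import env
def shot(name,fn=None,crop=None,k=1):
    c=env.camera(name); f=c["frame"]
    if crop: x0,y0,x1,y1=crop; f=f[y0:y1,x0:x1]
    if k!=1: f=cv2.resize(f,None,fx=k,fy=k,interpolation=cv2.INTER_CUBIC)
    if fn: cv2.imwrite(f"pics/{fn}.png",f)
    return c
def ray(c,u,v,z):
    d=c["R"].T@(np.linalg.inv(c["mtx"])@[u,v,1]); o=-c["R"].T@c["t"]
    return o+d*(z-o[2])/d[2]
def proj(c,X):
    p=c["mtx"]@(c["R"]@np.array(X)+c["t"]); return p[:2]/p[2]
E
python3 - <<'E'
from h import *
a=shot("scene","s0",k=1.5);b=shot("top","t0",k=1.5)
for c in(a,b): print(-c["R"].T@c["t"],c["R"][2],c["mtx"][0,0])
s=env.sense();print(s,env.grip_depth)
E
```

```text
pics
[ 1.82213898 -0.03886619  1.0256813 ] [-0.81762946  0.05544527 -0.57306884] 488.1153639330606
[0.36343565 0.0671899  1.27061334] [ 0.20429622 -0.02553991 -0.97857589] 394.8779958932946
{'time': 0.1, 'qpos': array([ 1.18278726e+00,  2.17712982e-01,  1.61479402e+00, -2.01008110e-05,
        1.31130011e+00, -1.12185762e-01]), 'joint_velocities': array([-3.54074549e-05, -4.59230805e-04, -3.95680257e-03,  3.55086730e-04,
        7.88632730e-04, -1.89015760e-03]), 'tau': array([-4.84109260e-04, -3.98066604e+01, -3.04971743e+01, -8.32531168e-05,
        4.15227696e-03, -1.62114674e-05]), 'tcp_pos': array([0.16990465, 0.60068982, 0.23006697]), 'tcp_rot': array([ 3.03817467,  1.56858178, -1.95003243]), 'wrist_force': array([-1.18492213,  0.27671429, -0.79555472]), 'wrist_torque': array([ 0.02132561, -0.00275631,  0.04860814]), 'gripper_width': 0.08560235741692032} 0.0187
```

View pics/s0.png

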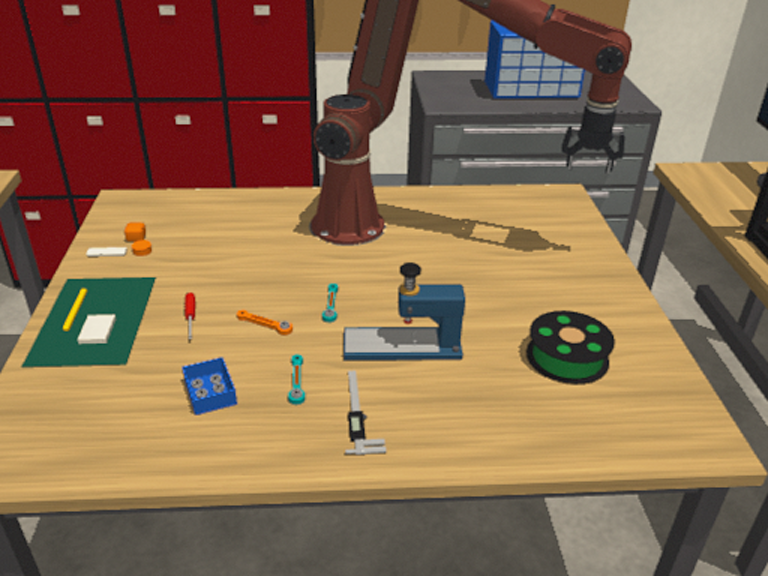

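View pics/t0.png

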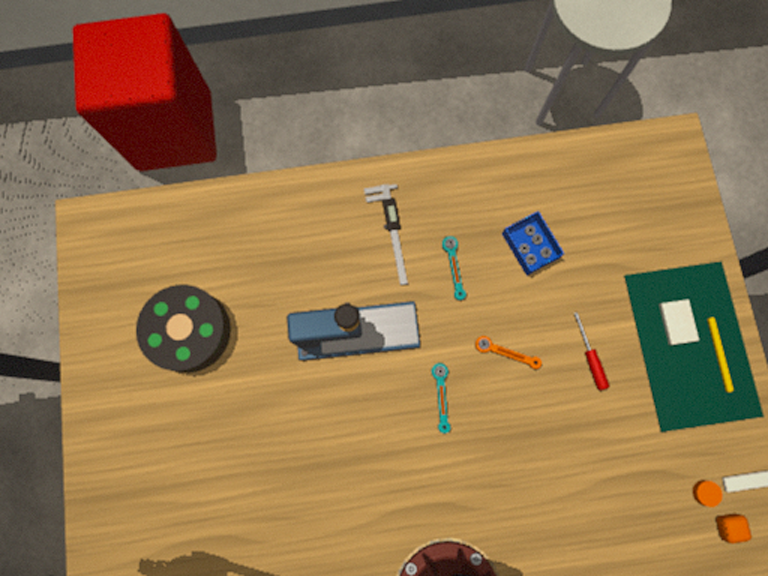

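The orange link runs in the 1.5× top view from the boss with bearing at (484,344) to the round end at (537,362). The two turquoise look-alikes at (440,370) and (450,243) aren't meant. The press has its knob at (346,316) and its bed open to the right (−y). I'll take enlarged crops to confirm.

Run:
```python
from h import *
shot("top","t1",(180,190,380,290),4)
shot("scene","s1",(150,165,330,255),4.4)
```

```text
(no output)
```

View pics/t1.png

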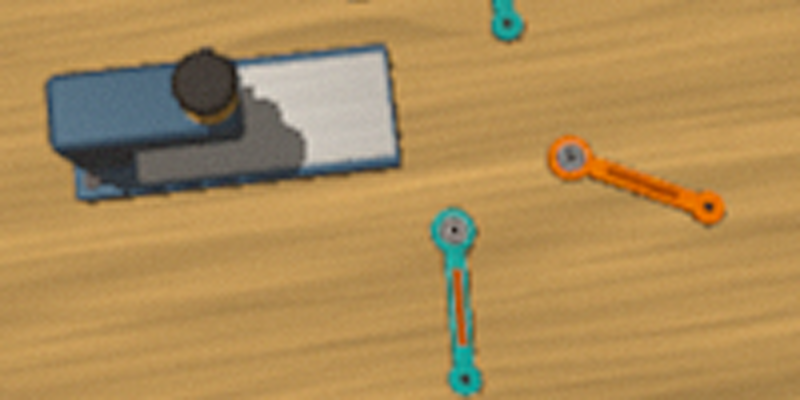

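View pics/s1.png

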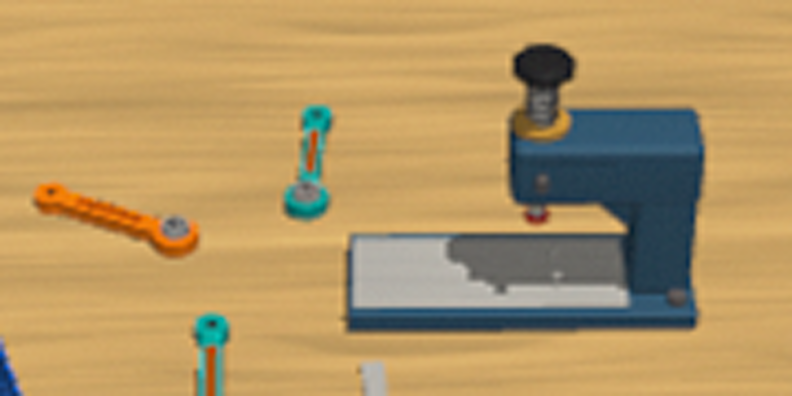

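```bash
cat > m.py <<'E'
from h import *
from scipy.optimize import least_squares
t=shot("top");s=shot("scene")
T=lambda p:(180+(p[0]+.5)/4-.5,190+(p[1]+.5)/4-.5)
S=lambda p:(150+(p[0]+.5)/4.4-.5,165+(p[1]+.5)/4.4-.5)
obs=[(t,T(p),X) for p,X in [((386,46),(.05,-.14,.018)),((400,163),(-.05,-.14,.018)),((80,201),(-.05,.12,0)),((52,147),(-.029,.118,.152)),((47,80),(.029,.118,.152)),((205,84),(0,0,.21))]]
obs+=[(s,S(p),X) for p,X in [((347,309),(.05,-.14,.018)),((350,235),(-.05,-.14,.018)),((347,330),(.05,-.14,0)),((695,330),(.05,.12,0)),((543,62),(0,0,.21))]]
def W(q,X):
    c,n=np.cos(q[2]),np.sin(q[2]); return [q[0]+c*X[0]-n*X[1],q[1]+n*X[0]+c*X[1],X[2]]
f=lambda q:np.ravel([proj(c,W(q,X))-np.array(u) for c,u,X in obs])
r=least_squares(f,[.5,.1,0],loss='soft_l1');print("press",r.x,"\n",r.fun.reshape(-1,2).round(1))
b=ray(t,*T((570,156)),.019);e=ray(t,*T((709,207)),.014)
b2=ray(s,*S((176,228)),.019);e2=ray(s,*S((49,192)),.014)
for b,e in((b,e),(b2,e2)):
    d=b-e;print("link",b,e,np.hypot(*d[:2]),"yaw",np.arctan2(-d[0],d[1]))
E
python3 m.py
```

```text
press [ 0.54967315  0.11431161 -0.03962709] 
 [[ 0.3 -0.6]
 [ 0.5  0.9]
 [-0.3  0.5]
 [-0.9  1.7]
 [-1.1 -1.6]
 [-0.1 -0.2]
 [-0.4  1. ]
 [-0.5 -0.8]
 [-0.3  0.6]
 [ 0.1  0.5]
 [-0.3 -1. ]]
link [ 0.48311039 -0.15701935  0.019     ] [ 0.42783693 -0.25960794  0.014     ] 0.11653143351456823 yaw -0.4941940882881931
link [ 0.48579544 -0.15641747  0.019     ] [ 0.42765685 -0.25975415  0.014     ] 0.11856882590653303 yaw -0.5124754955984858
```

```bash
cat > go.py <<'E'
from h import *
from scipy.spatial.transform import Rotation as Ro
def go(pos,yaw=None):
    "turn first (rotvec, tool axes), then shift in tool axes after the turn"
    s=env.sense();R=Ro.from_euler('xyz',s["tcp_rot"]);M=R.as_matrix()
    if yaw is None: z=M[:,2].copy()
    else:
        z=np.array([np.cos(yaw),np.sin(yaw),0]); z*=np.sign(z@M[:,2])
    x=np.array([0,0,-1.]);z[2]=0;z/=np.linalg.norm(z)
    G=np.c_[x,np.cross(z,x),z]
    print("t",round(s["time"],2),"tcp",s["tcp_pos"].round(4),"F",s["wrist_force"].round(1),"w",s["gripper_width"].round(4))
    print("q",s["qpos"].round(2),"jawz",M[:,2].round(3),"fing",M[:,0].round(3),"ty",M[:,1].round(3))
    print("turn",Ro.from_matrix(M.T@G).as_rotvec().round(4),"shift",(G.T@(np.array(pos)-s["tcp_pos"])).round(4))
E
python3 -c "
from go import *
go([.4416,-.234,.10],-.503)"
```

```text
Traceback (most recent call last):
  File "go.py", line 11, in go
    print("t",round(s["time"],2),"tcp",s["tcp_pos"].round(4),"F",s["wrist_force"].round(1),"w",s["gripper_width"].round(4))
                                                                                               ^^^^^^^^^^^^^^^^^^^^^^^^
AttributeError: 'float' object has no attribute 'round'
```

```bash
sed -i 's/s\["gripper_width"\].round(4)/round(s["gripper_width"],4)/' go.py
python3 -c "
from go import *
go([.4416,-.234,.10],-.503)"
```

```text
t 0.3 tcp [0.1701 0.6012 0.2309] F [ 0.5 -0.2 -0.7] w 0.0855
q [ 1.18  0.22  1.61 -0.    1.31 -0.11] jawz [ 0.272  0.962 -0.001] fing [-0.    -0.001 -1.   ] ty [-0.962  0.272  0.   ]
turn [-1.3436e+00 -6.0000e-04 -6.0000e-04] shift [ 0.1309  0.6008 -0.6405]
```

```bash
cat >> go.py <<'E'
def plan(legs,dyaw=0,nturn=0):
    "legs: [(world pos, rows)]; dyaw spread over the first nturn rows"
    s=env.sense();M=Ro.from_euler('xyz',s["tcp_rot"]).as_matrix();p=s["tcp_pos"];i=0
    for g,n in legs:
        d=(np.array(g)-p)/n;p=np.array(g)
        for _ in range(n):
            a=dyaw/nturn if i<nturn else 0;i+=1
            print(i,(M.T@d).round(4),round(-a,4)); M=Ro.from_rotvec([0,0,a]).as_matrix()@M
E
python3 -c "
from go import *
plan([((.40,.18,.25),8),((.4416,-.234,.10),8)],-1.798,12)"
```

```text
1 [-0.0024 -0.042  -0.0428] 0.1498
2 [-0.0024 -0.0479 -0.0361] 0.1498
3 [-0.0024 -0.0528 -0.0285] 0.1498
4 [-0.0024 -0.0564 -0.0203] 0.1498
5 [-0.0024 -0.0588 -0.0117] 0.1498
6 [-0.0024 -0.0599 -0.0028] 0.1498
7 [-0.0024 -0.0597  0.0062] 0.1498
8 [-0.0024 -0.0581  0.015 ] 0.1498
9 [ 0.0187 -0.052   0.0002] 0.1498
10 [ 0.0187 -0.0514  0.008 ] 0.1498
11 [ 0.0187 -0.0496  0.0156] 0.1498
12 [ 0.0187 -0.0468  0.0228] 0.1498
13 [ 0.0187 -0.0428  0.0295] 0
14 [ 0.0187 -0.0428  0.0295] 0
15 [ 0.0187 -0.0428  0.0295] 0
16 [ 0.0187 -0.0428  0.0295] 0
```

{"name": "carry_out", "arguments": {"moves": [[-0.002, -0.042, -0.043, 0.15, 0, 0, 1], [-0.002, -0.048, -0.036, 0.15, 0, 0, 1], [-0.002, -0.053, -0.0285, 0.15, 0, 0, 1], [-0.002, -0.056, -0.02, 0.15, 0, 0, 1], [-0.002, -0.059, -0.012, 0.15, 0, 0, 0.6], [-0.002, -0.06, -0.003, 0.15, 0, 0, 0.6], [-0.002, -0.06, 0.006, 0.15, 0, 0, 0.6], [-0.002, -0.058, 0.015, 0.15, 0, 0, 0.6], [0.0187, -0.052, 0, 0.15, 0, 0, 0.6], [0.0187, -0.0515, 0.008, 0.15, 0, 0, 0.6], [0.0187, -0.0495, 0.0155, 0.15, 0, 0, 0.6], [0.0187, -0.047, 0.023, 0.15, 0, 0, 0.6]], "grip_force": 40}}

```text
time: 1.8
tcp_pos: [0.4202, -0.0295, 0.1723]
tcp_rot: [0.384, 1.569, -0.126]
wrist_force: [0.4, -0.5, 0.4]
gripper_width: 0.0515
```

{"name": "carry_out", "arguments": {"moves": [[0.0187, -0.043, 0.0295, 0, 0, 0, 0.6], [0.0187, -0.043, 0.0295, 0, 0, 0, 0.6], [0.0187, -0.043, 0.0295, 0, 0, 0, 0.6], [0.0187, -0.043, 0.0295, 0, 0, 0, 0.6], [0, 0, 0, 0, 0, 0, 0.6]]}}

```text
time: 2.42
tcp_pos: [0.4395, -0.2381, 0.0964]
tcp_rot: [-3.001, 1.569, 2.773]
wrist_force: [-1.0, 0.1, 0.2]
gripper_width: 0.0513
```

```bash
python3 -c "
from go import *
go([.4416,-.234,.003],-.503)
c=shot('top','t2',(270,200,390,290),6);print(proj(c,[.4416,-.234,.01]))
shot('scene','s2',(110,150,240,240),6)"
```

```text
t 2.42 tcp [ 0.4395 -0.2381  0.0964] F [-1.   0.1  0.2] w 0.0513
q [-0.64  0.12  2.01 -0.    1.02 -0.13] jawz [ 0.873 -0.488 -0.002] fing [-0.002  0.001 -1.   ] ty [ 0.488  0.873 -0.   ]
turn [-0.0065 -0.0018  0.0002] shift [ 0.0934  0.0046 -0.0001]
[347.81378825 238.35454423]
```

View pics/t2.png

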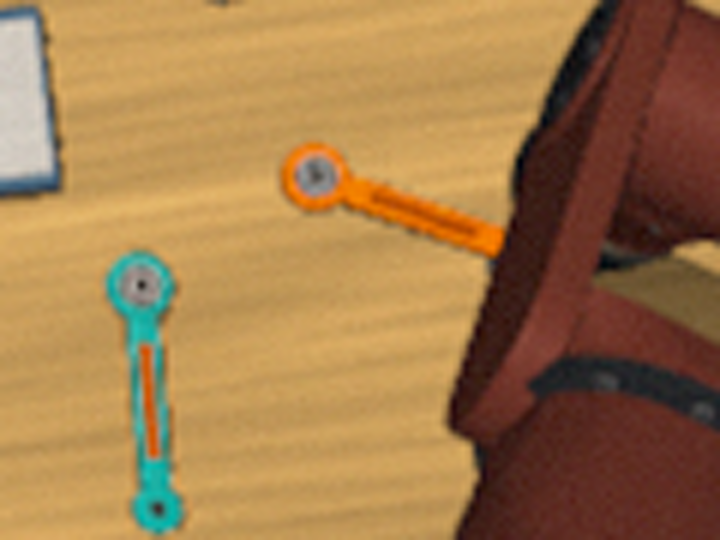

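View pics/s2.png

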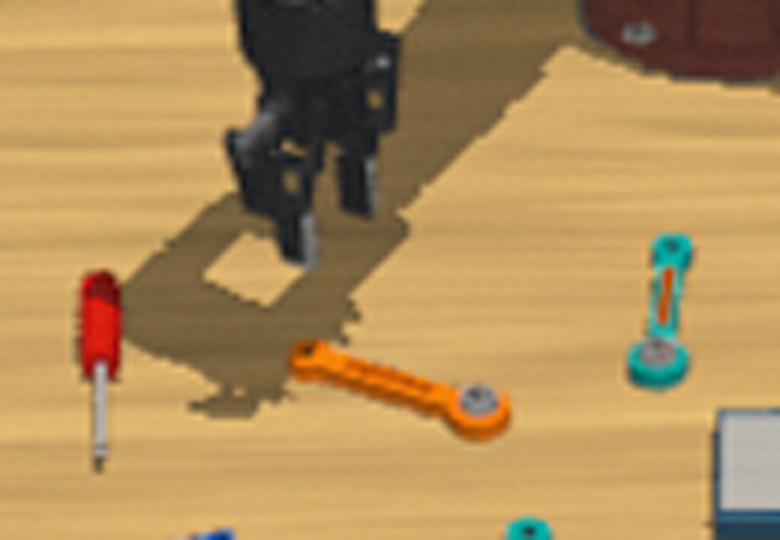

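The link and its neighbours are undisturbed, and the open fingers hang above the bar near its round end (scene crop 310,360). Now down and grip.

{"name": "carry_out", "arguments": {"moves": [[0.03, 0.0046, 0, -0.0065, 0, 0, 0.6], [0.03, 0, 0, 0, 0, 0, 0.6], [0.025, 0, 0, 0, 0, 0, 0.6], [0.008, 0, 0, 0, 0, 0, 0.6], [0, 0, 0, 0, 0, 0, 0.6]]}}

```text
time: 3.15
tcp_pos: [0.4425, -0.2305, 0.005]
tcp_rot: [2.614, 1.571, 2.117]
wrist_force: [0.5, 0.7, 0.5]
gripper_width: 0.0512
```

{"name": "carry_out", "arguments": {"moves": [[0, 0, 0, 0, 0, 0, 0], [0, 0, 0, 0, 0, 0, 0], [0, 0, 0, 0, 0, 0, 0], [0, 0, 0, 0, 0, 0, 0], [0, 0, 0, 0, 0, 0, 0]], "grip_force": 40}}

```text
time: 3.78
tcp_pos: [0.4435, -0.2322, 0.0061]
tcp_rot: [-0.022, 1.568, -0.521]
wrist_force: [0.2, 1.4, 5.5]
gripper_width: 0.0144
```

```bash
python3 -c "
from go import *
go([.4416,-.234,.003])
c=shot('top','t3',(270,200,390,290),6)
shot('scene','s3',(110,150,240,240),6)"
```

```text
t 3.77 tcp [ 0.4435 -0.2322  0.0061] F [0.2 1.4 5.5] w 0.0144
q [-0.62  0.28  2.03  0.    0.83 -0.12] jawz [ 0.878 -0.478  0.002] fing [ 0.002 -0.001 -1.   ] ty [ 0.478  0.878 -0.   ]
turn [-0.      0.0025  0.0001] shift [ 0.0031 -0.0025 -0.0008]
```

View pics/s3.png

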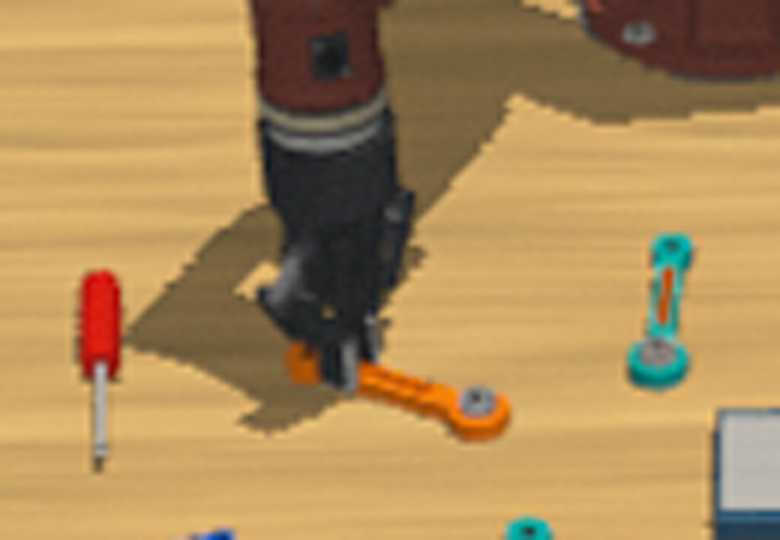

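```bash
python3 -c "
from go import *
plan([((.4435,-.2322,.055),2),((.545,-.001,.055),7)],.459,9)"
```

```text
1 [-0.0245 -0.      0.0001] -0.051
2 [-0.0245 -0.      0.0001] -0.051
3 [-0.      0.0361  0.0006] -0.051
4 [0.     0.036  0.0024] -0.051
5 [0.     0.0358 0.0043] -0.051
6 [0.     0.0356 0.0061] -0.051
7 [0.     0.0352 0.0079] -0.051
8 [0.     0.0347 0.0097] -0.051
9 [0.     0.0342 0.0114] -0.051
```

{"name": "carry_out", "arguments": {"moves": [[-0.0245, 0, 0, 0, 0, 0, 0], [-0.0245, 0, 0, 0, 0, 0, 0], [0, 0.036, -0.003, -0.065, 0, 0, 0], [0, 0.036, 0.0, -0.065, 0, 0, 0], [0, 0.036, 0.003, -0.065, 0, 0, 0], [0, 0.0356, 0.0055, -0.066, 0, 0, 0], [0, 0.0352, 0.0078, -0.066, 0, 0, 0], [0, 0.0347, 0.01, -0.066, 0, 0, 0], [0, 0.0342, 0.012, -0.066, 0, 0, 0], [0, 0, 0, 0, 0, 0, 0], [0, 0, 0, 0, 0, 0, 0]]}}

```text
time: 5.25
tcp_pos: [0.5502, -0.0035, 0.0533]
tcp_rot: [-2.828, 1.57, -2.867]
wrist_force: [-0.6, -0.2, -1.1]
gripper_width: 0.0147
```

```bash
python3 -c "
from go import *
go([.545,-.001,.026],-.0396)
shot('top','t4',(200,180,320,270),6)
shot('scene','s4',(210,150,330,240),6)"
```

```text
t 5.25 tcp [ 0.5502 -0.0035  0.0533] F [-0.6 -0.2 -1.1] w 0.0147
q [-0.13  0.28  1.91 -0.    0.95 -0.09] jawz [ 0.999 -0.04  -0.001] fing [-0.001 -0.    -1.   ] ty [ 0.04   0.999 -0.   ]
turn [ 0.0001 -0.0012  0.0004] shift [ 0.0273  0.0023 -0.0053]
```

View pics/t4.png

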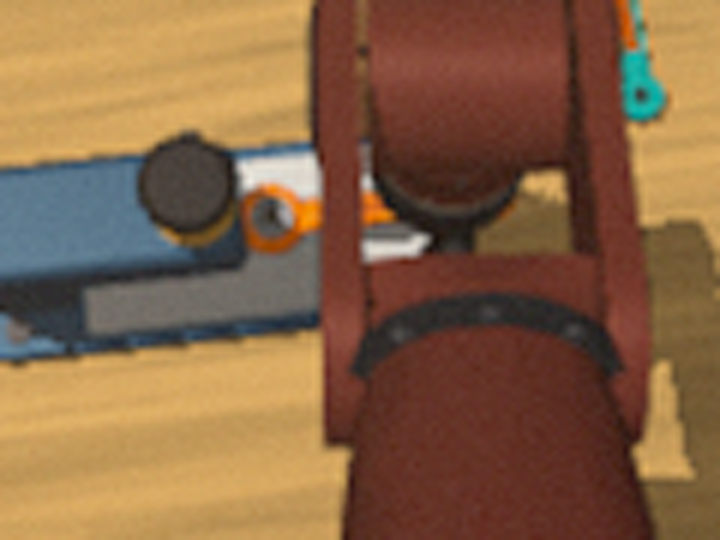

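View pics/s4.png

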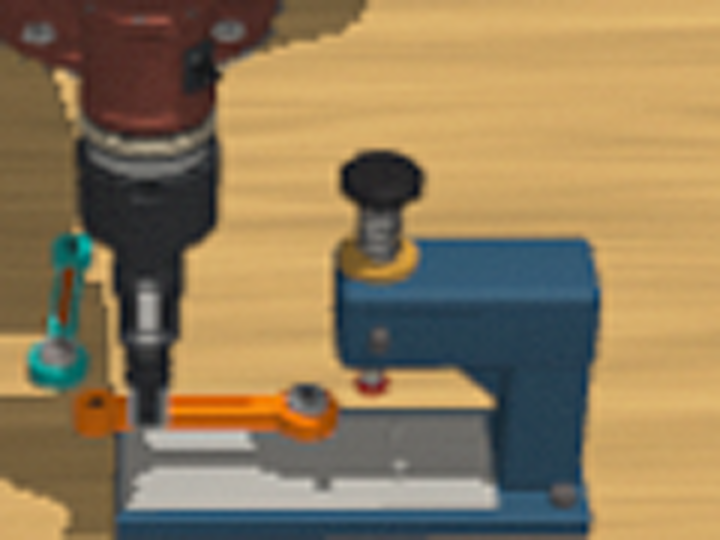

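```bash
python3 -c "
from go import *
t=shot('top');s=shot('scene')
T=lambda x,y:(200+(x+.5)/6-.5,180+(y+.5)/6-.5)
S=lambda x,y:(210+(x+.5)/6-.5,150+(y+.5)/6-.5)
print('boss',ray(t,*T(270,215),.066),ray(s,*S(310,397),.066), ray(t,*T(270,219),.061))
print('knob',ray(t,*T(187,183),.21),ray(s,*S(382,176),.21))
print('pad',ray(s,*S(373,385),.068), 'end',ray(s,*S(96,401),.061))
for X in [(.5497+.014,.1143+.017,.018),(.5497-.014,.1143+.017,.018),(.5497-.014,.1143+.017,.03),(.55+.014,.1143+.017,.03)]:
  p=proj(s,X);print('pin',(p-[210,150])*6)
"
```

```text
boss [0.55322238 0.08052736 0.066     ] [0.55368418 0.08201548 0.066     ] [0.55194568 0.08086929 0.061     ]
knob [0.55048985 0.11418419 0.21      ] [0.55672403 0.11525676 0.21      ]
pad [0.54682671 0.11700456 0.068     ] end [ 0.54609126 -0.0342762   0.061     ]
pin [395.65438    472.81165742]
pin [390.65823154 441.5866621 ]
pin [391.57189331 424.58076808]
pin [396.65706942 456.03543406]
```

{"name": "carry_out", "arguments": {"moves": [[0.01, 0, -0.0045, 0, 0, 0, 0], [0.013, 0, 0, 0, 0, 0, 0], [0.003, 0, 0, 0, 0, 0, 0], [0.0, 0, 0, 0, 0, 0, 0], [0.0, 0.013, 0, 0, 0, 0, 0], [0.0, 0.012, 0, 0, 0, 0, 0], [0, 0, 0, 0, 0, 0, 0], [0, 0, 0, 0, 0, 0, 0]]}}

```text
time: 6.45
tcp_pos: [0.5475, 0.0223, 0.0279]
tcp_rot: [-0.587, 1.57, -0.625]
wrist_force: [0.5, -0.3, -0.6]
gripper_width: 0.0145
```

```bash
python3 -c "
from go import *
go([.545,-.001,.026],-.0396)
shot('top','t5',(200,180,320,270),6)
shot('scene','s5',(220,170,310,240),8)"
```

```text
t 6.45 tcp [0.5475 0.0223 0.0279] F [ 0.5 -0.3 -0.6] w 0.0145
q [-0.09  0.32  1.92 -0.    0.9  -0.05] jawz [ 0.999 -0.039  0.   ] fing [ 0. -0. -1.] ty [ 0.039  0.999 -0.   ]
turn [0.001  0.0003 0.0002] shift [ 0.0019 -0.0233 -0.0015]
```

View pics/t5.png

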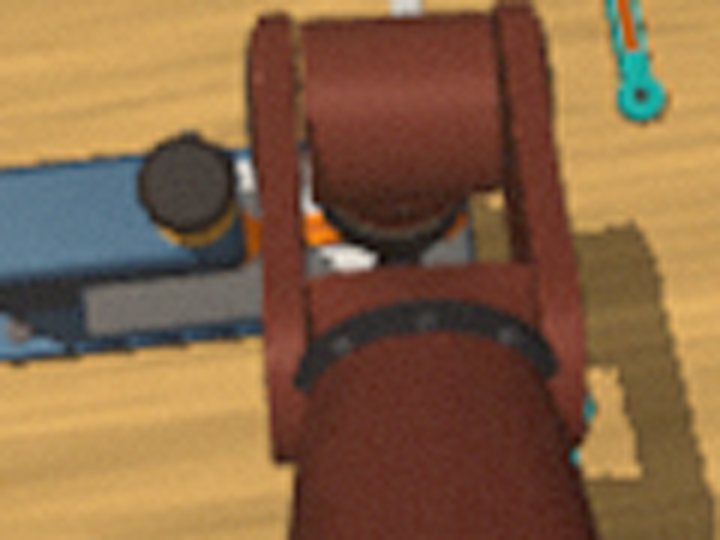

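View pics/s5.png

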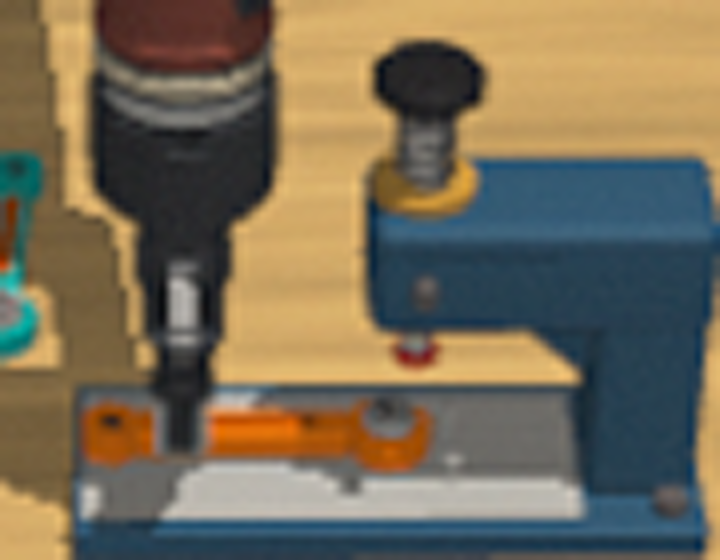

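{"name": "carry_out", "arguments": {"moves": [[0.002, 0, 0, 0, 0, 0, 0], [0.0015, 0, 0, 0, 0, 0, 0], [0, 0, 0, 0, 0, 0, 0]]}}

```text
time: 6.92
tcp_pos: [0.5474, 0.0217, 0.0242]
tcp_rot: [-1.501, 1.571, -1.54]
wrist_force: [-0.4, -1.1, 0.4]
gripper_width: 0.0149
```

{"name": "carry_out", "arguments": {"moves": [[0, 0.002, 0, 0, 0, 0, 0], [0, 0.0015, 0, 0, 0, 0, 0], [0, 0, 0, 0, 0, 0, 0]]}}

```text
time: 7.3
tcp_pos: [0.5475, 0.0257, 0.0242]
tcp_rot: [1.54, 1.571, 1.501]
wrist_force: [0.2, 0.2, 0.1]
gripper_width: 0.0147
```

{"name": "carry_out", "arguments": {"moves": [[0.001, 0, 0, 0, 0, 0, 0], [0, 0, 0, 0, 0, 0, 0]]}}

```text
time: 7.55
tcp_pos: [0.5475, 0.0256, 0.0241]
tcp_rot: [2.759, 1.57, 2.72]
wrist_force: [-3.0, 0.0, 6.0]
gripper_width: 0.0149
```

{"name": "carry_out", "arguments": {"moves": [[0, 0.0015, 0, 0, 0, 0, 0], [0, 0, 0, 0, 0, 0, 0]]}}

```text
time: 7.8
tcp_pos: [0.5481, 0.0265, 0.0241]
tcp_rot: [-0.803, 1.569, -0.842]
wrist_force: [-2.1, -2.1, 6.6]
gripper_width: 0.0145
```

{"name": "carry_out", "arguments": {"moves": [[0, 0.001, 0, 0, 0, 0, 0], [0, 0, 0, 0, 0, 0, 0]]}}

```text
time: 8.05
tcp_pos: [0.5485, 0.0273, 0.0241]
tcp_rot: [-0.583, 1.569, -0.622]
wrist_force: [-1.0, -3.2, 5.1]
gripper_width: 0.0144
```

{"name": "carry_out", "arguments": {"moves": [[0, 0.001, 0, 0, 0, 0, 0], [0, 0, 0, 0, 0, 0, 0]]}}

```text
time: 8.3
tcp_pos: [0.5488, 0.0283, 0.0241]
tcp_rot: [-0.463, 1.568, -0.502]
wrist_force: [-1.0, -2.7, 5.0]
gripper_width: 0.0146
```

{"name": "carry_out", "arguments": {"moves": [[0, 0.001, 0, 0, 0, 0, 0], [0, 0, 0, 0, 0, 0, 0]]}}

```text
time: 8.55
tcp_pos: [0.5489, 0.0293, 0.0241]
tcp_rot: [-0.401, 1.568, -0.44]
wrist_force: [-0.9, -3.1, 6.0]
gripper_width: 0.0146
```

{"name": "carry_out", "arguments": {"moves": [[0, 0.001, 0, 0, 0, 0, 0], [0, 0, 0, 0, 0, 0, 0]]}}

```text
time: 8.8
tcp_pos: [0.549, 0.0303, 0.0241]
tcp_rot: [-0.364, 1.568, -0.403]
wrist_force: [1.3, -2.8, 5.3]
gripper_width: 0.0147
```

```bash
python3 -c "
from go import *
go([.545,-.001,.026],-.0396)
shot('top','t6',(200,180,320,270),6)
shot('scene','s6',(225,195,305,240),10)"
```

```text
t 8.8 tcp [0.549  0.0303 0.0241] F [ 1.3 -2.8  5.3] w 0.0147
q [-0.07  0.33  1.91 -0.    0.89 -0.03] jawz [ 0.999 -0.039  0.003] fing [ 0.003 -0.001 -1.   ] ty [ 0.039  0.999 -0.001]
turn [0.0004 0.0026 0.001 ] shift [-0.0019 -0.0315 -0.0028]
```

View pics/s6.png

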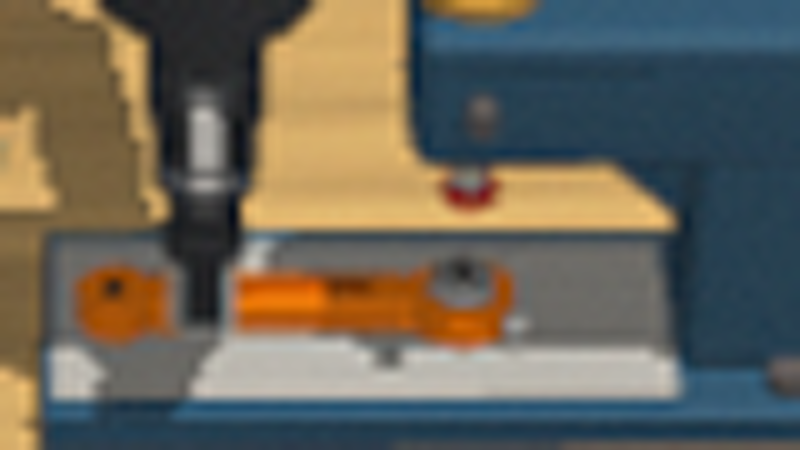

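```bash
python3 -c "
from go import *
s=shot('scene')
S=lambda x,y:(225+(x+.5)/10-.5,195+(y+.5)/10-.5)
print('bearing',ray(s,*S(463,270),.038),'pin',ray(s,*S(517,323),.027))
print('boss right edge',ray(s,*S(513,295),.032))
for x in(-.0147,.0147):
  for z in (.018,.03):
    c,n=np.cos(-.0396),np.sin(-.0396);X=[.5497+c*x-n*.0164,.1143+n*x+c*.0164,z];print(X,(proj(s,X)-[225,195])*10)
print((proj(s,[.5503,.1143,.038])-[225,195])*10)
print((proj(s,[.5503,.1143,.068])-[225,195])*10)
"
```

```text
bearing [0.54970068 0.11490587 0.038     ] pin [0.56470504 0.131826   0.027     ]
boss right edge [0.55609162 0.13114577 0.032     ]
[np.float64(0.535660794745534), np.float64(0.13126911063736035), 0.018] [500.99396717 285.90818548]
[np.float64(0.535660794745534), np.float64(0.13126911063736035), 0.03] [502.51627406 257.56526255]
[np.float64(0.5650377458058057), np.float64(0.1301051748992692), 0.018] [506.23247913 340.63386176]
[np.float64(0.5650377458058057), np.float64(0.1301051748992692), 0.03] [507.7999952  312.10044822]
[456.84102022 266.65334655]
[460.25418229 194.04995392]
```

{"name": "carry_out", "arguments": {"moves": [[0, 0.001, 0, 0, 0, 0, 0], [0, 0, 0, 0, 0, 0, 0]]}}

```text
time: 9.2
tcp_pos: [0.549, 0.031, 0.0241]
tcp_rot: [-0.566, 1.568, -0.605]
wrist_force: [-0.2, -4.2, 4.7]
gripper_width: 0.0145
```

{"name": "carry_out", "arguments": {"moves": [[0, 0.001, 0, 0, 0, 0, 0], [0, 0, 0, 0, 0, 0, 0]]}}

```text
time: 9.45
tcp_pos: [0.5491, 0.0312, 0.0241]
tcp_rot: [-0.903, 1.567, -0.942]
wrist_force: [0.4, -7.0, 5.5]
gripper_width: 0.0145
```

{"name": "carry_out", "arguments": {"moves": [[0, 0.0005, 0, 0, 0, 0, 0], [0, 0, 0, 0, 0, 0, 0]]}}

```text
time: 9.7
tcp_pos: [0.549, 0.0312, 0.0241]
tcp_rot: [-1.019, 1.566, -1.058]
wrist_force: [-0.2, -8.2, 4.9]
gripper_width: 0.0144
```

{"name": "carry_out", "arguments": {"moves": [[0, 0, 0, 0, 0, 0, 0.15], [0, 0, 0, 0, 0, 0, 0.25], [0, 0, 0, 0, 0, 0, 0.4], [0, 0, 0, 0, 0, 0, 0.4], [0, 0, 0, 0, 0, 0, 0.4]]}}

```text
time: 10.32
tcp_pos: [0.5475, 0.0338, 0.0229]
tcp_rot: [2.68, 1.57, 2.64]
wrist_force: [0.2, 0.2, -0.3]
gripper_width: 0.0341
```

{"name": "carry_out", "arguments": {"moves": [[-0.015, -0.0, 0, 0, 0, 0, 0.4], [-0.03, -0.0, 0, 0, 0, 0, 0.4], [-0.03, -0.03, 0, 0, 0, 0, 0.4], [-0.03, -0.05, 0, 0, 0, 0, 0.4], [-0.04, -0.05, 0, 0, 0, 0, 0], [-0.05, 0, 0, 0, 0, 0, 0], [-0.05, 0, 0, 0, 0, 0, 0], [0, 0, 0, 0, 0, 0, 0]]}}

```text
time: 11.32
tcp_pos: [0.5461, -0.0965, 0.2749]
tcp_rot: [-0.251, 1.558, -0.291]
wrist_force: [0.3, 0.9, -0.1]
gripper_width: -0.0002
```

```bash
python3 -c "
from go import *
go([.5503,.1150,.235],-.0396)
shot('top','t7',(200,180,320,270),6)
shot('scene','s7',(225,195,305,240),10)"
```

```text
t 11.32 tcp [ 0.5461 -0.0965  0.2749] F [ 0.3  0.9 -0.1] w -0.0002
q [-0.3   0.02  1.74  0.    1.36 -0.26] jawz [ 0.999 -0.04   0.013] fing [ 0.013 -0.004 -1.   ] ty [ 0.04   0.999 -0.003]
turn [-0.0003  0.0128  0.0033] shift [ 0.0399  0.2115 -0.0042]
```

View pics/t7.png

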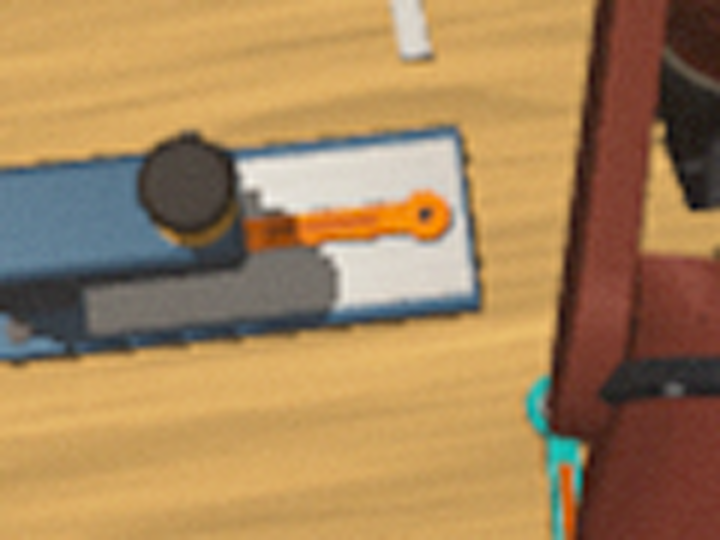

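View pics/s7.png

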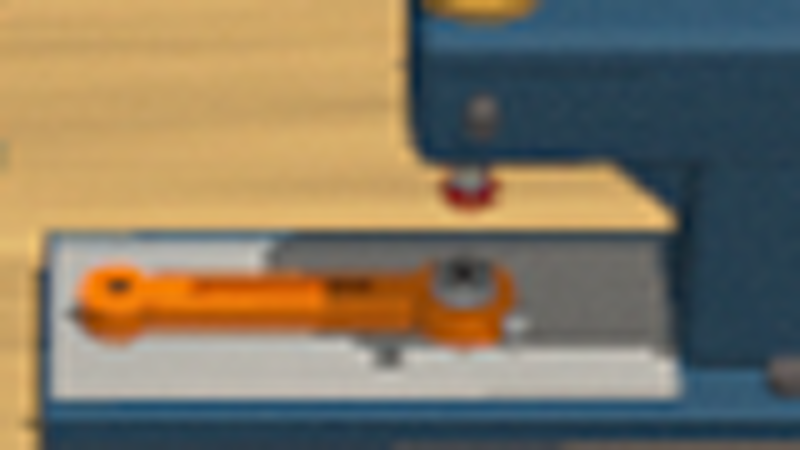

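The link lies flat along the bed with the bearing (464,273) under the pad (470,187), and the boss is against the near pin (517,325). The wrist pushback was purely along −y with no side force, which fits contact with both pins. Next I move above the knob.

{"name": "carry_out", "arguments": {"moves": [[0, 0.053, -0.001, 0, 0, 0, 0], [0, 0.053, -0.001, 0, 0, 0, 0], [0, 0.053, -0.001, 0, 0, 0, 0], [0.02, 0.0525, -0.001, 0, 0, 0, 0], [0.01, 0, 0, 0, 0, 0, 0], [0, 0, 0, 0, 0, 0, 0], [0, 0, 0, 0, 0, 0, 0]]}}

```text
time: 12.3
tcp_pos: [0.5471, 0.115, 0.237]
tcp_rot: [-2.424, 1.57, -2.465]
wrist_force: [1.2, 0.2, -0.5]
gripper_width: -0.0
```

```bash
python3 -c "
from go import *
go([.5503,.1155,.215],-.0396)
shot('scene','s8',(225,145,305,240),6)"
```

```text
t 12.3 tcp [0.5471 0.115  0.237 ] F [ 1.2  0.2 -0.5] w -0.0
q [ 0.08  0.07  1.76 -0.    1.3   0.12] jawz [ 0.999 -0.041 -0.001] fing [-0.001 -0.    -1.   ] ty [ 0.041  0.999 -0.001]
turn [-0.0015 -0.0006  0.0005] shift [0.022  0.0006 0.0032]
```

View pics/s8.png

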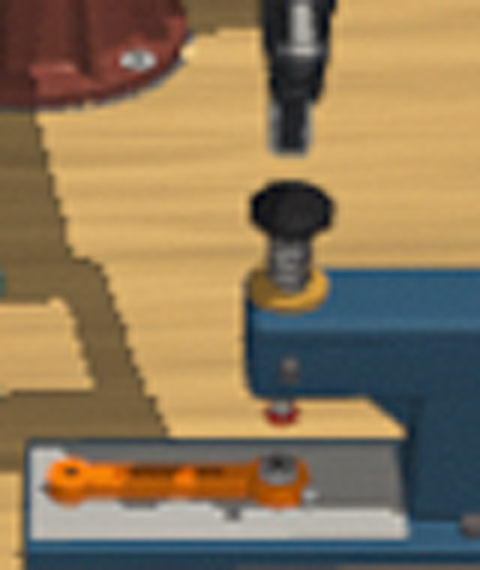

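The closed fingers (290,150) stand right above the knob (291,205), and the link is unmoved. Now I press, reading the force as it goes.

{"name": "carry_out", "arguments": {"moves": [[0.015, 0.0005, 0.003, 0, 0, 0, 0], [0.01, 0, 0, 0, 0, 0, 0], [0.006, 0, 0, 0, 0, 0, 0], [0.006, 0, 0, 0, 0, 0, 0], [0, 0, 0, 0, 0, 0, 0], [0, 0, 0, 0, 0, 0, 0]]}}

```text
time: 13.1
tcp_pos: [0.5501, 0.1166, 0.2006]
tcp_rot: [-0.743, 1.571, -0.782]
wrist_force: [-1.0, -0.7, 2.6]
gripper_width: 0.0001
```

{"name": "carry_out", "arguments": {"moves": [[0.003, 0, 0, 0, 0, 0, 0], [0.003, 0, 0, 0, 0, 0, 0], [0, 0, 0, 0, 0, 0, 0]]}}

```text
time: 13.48
tcp_pos: [0.5504, 0.1168, 0.1942]
tcp_rot: [0.365, 1.57, 0.325]
wrist_force: [-0.2, -0.9, 3.4]
gripper_width: -0.0003
```

{"name": "carry_out", "arguments": {"moves": [[0.002, 0, 0, 0, 0, 0, 0], [0.002, 0, 0, 0, 0, 0, 0], [0, 0, 0, 0, 0, 0, 0]]}}

```text
time: 13.85
tcp_pos: [0.5504, 0.1167, 0.1902]
tcp_rot: [0.401, 1.57, 0.361]
wrist_force: [-0.5, -0.2, 2.8]
gripper_width: 0.0
```

{"name": "carry_out", "arguments": {"moves": [[0.0015, 0, 0, 0, 0, 0, 0], [0.0015, 0, 0, 0, 0, 0, 0], [0, 0, 0, 0, 0, 0, 0]]}}

```text
time: 14.22
tcp_pos: [0.5504, 0.1167, 0.1873]
tcp_rot: [0.389, 1.57, 0.35]
wrist_force: [1.1, 0.7, 4.0]
gripper_width: 0.0001
```

{"name": "carry_out", "arguments": {"moves": [[0.001, 0, 0, 0, 0, 0, 0], [0.001, 0, 0, 0, 0, 0, 0], [0, 0, 0, 0, 0, 0, 0]]}}

```text
time: 14.6
tcp_pos: [0.5504, 0.1167, 0.1853]
tcp_rot: [0.369, 1.57, 0.329]
wrist_force: [0.8, 0.6, 4.2]
gripper_width: 0.0
```

{"name": "carry_out", "arguments": {"moves": [[0.001, 0, 0, 0, 0, 0, 0], [0.001, 0, 0, 0, 0, 0, 0], [0, 0, 0, 0, 0, 0, 0]]}}

```text
time: 14.98
tcp_pos: [0.5503, 0.1167, 0.1833]
tcp_rot: [0.418, 1.57, 0.378]
wrist_force: [1.9, 1.1, 4.9]
gripper_width: 0.0001
```

{"name": "carry_out", "arguments": {"moves": [[0.001, 0, 0, 0, 0, 0, 0], [0.001, 0, 0, 0, 0, 0, 0], [0, 0, 0, 0, 0, 0, 0]]}}

```text
time: 15.35
tcp_pos: [0.5503, 0.1167, 0.1813]
tcp_rot: [0.377, 1.57, 0.337]
wrist_force: [1.8, 1.0, 4.4]
gripper_width: -0.0002
```

{"name": "carry_out", "arguments": {"moves": [[0.001, 0, 0, 0, 0, 0, 0], [0.001, 0, 0, 0, 0, 0, 0], [0, 0, 0, 0, 0, 0, 0]]}}

```text
time: 15.72
tcp_pos: [0.5503, 0.1167, 0.1793]
tcp_rot: [0.377, 1.57, 0.337]
wrist_force: [2.2, 1.6, 5.0]
gripper_width: 0.0001
```

{"name": "carry_out", "arguments": {"moves": [[0.001, 0, 0, 0, 0, 0, 0], [0.001, 0, 0, 0, 0, 0, 0], [0, 0, 0, 0, 0, 0, 0]]}}

```text
time: 16.1
tcp_pos: [0.5504, 0.1167, 0.1787]
tcp_rot: [0.213, 1.57, 0.174]
wrist_force: [0.2, 0.8, 10.6]
gripper_width: 0.0002
```

{"name": "carry_out", "arguments": {"moves": [[0.001, 0, 0, 0, 0, 0, 0], [0.001, 0, 0, 0, 0, 0, 0], [0, 0, 0, 0, 0, 0, 0]]}}

```text
time: 16.48
tcp_pos: [0.5504, 0.1167, 0.1771]
tcp_rot: [0.181, 1.57, 0.142]
wrist_force: [-0.6, 1.2, 10.8]
gripper_width: 0.0004
```

First stop found at z≈0.179 (about 11 N). On slowly to the second.

{"name": "carry_out", "arguments": {"moves": [[0.001, 0, 0, 0, 0, 0, 0], [0, 0, 0, 0, 0, 0, 0]]}}

```text
time: 16.73
tcp_pos: [0.5504, 0.1167, 0.1761]
tcp_rot: [0.227, 1.57, 0.187]
wrist_force: [-0.5, -0.2, 11.1]
gripper_width: 0.0002
```

{"name": "carry_out", "arguments": {"moves": [[0.001, 0, 0, 0, 0, 0, 0], [0, 0, 0, 0, 0, 0, 0]]}}

```text
time: 16.98
tcp_pos: [0.5504, 0.1167, 0.1751]
tcp_rot: [0.214, 1.57, 0.174]
wrist_force: [-0.5, 1.3, 11.1]
gripper_width: -0.0
```

{"name": "carry_out", "arguments": {"moves": [[0.0005, 0, 0, 0, 0, 0, 0], [0, 0, 0, 0, 0, 0, 0]]}}

```text
time: 17.23
tcp_pos: [0.5504, 0.1167, 0.1747]
tcp_rot: [0.203, 1.57, 0.164]
wrist_force: [-0.6, 1.5, 11.4]
gripper_width: -0.0003
```

{"name": "carry_out", "arguments": {"moves": [[0.0005, 0, 0, 0, 0, 0, 0], [0, 0, 0, 0, 0, 0, 0]]}}

```text
time: 17.48
tcp_pos: [0.5504, 0.1167, 0.1742]
tcp_rot: [0.111, 1.57, 0.071]
wrist_force: [-0.7, 0.9, 10.5]
gripper_width: 0.0002
```

{"name": "carry_out", "arguments": {"moves": [[0.0005, 0, 0, 0, 0, 0, 0], [0, 0, 0, 0, 0, 0, 0]]}}

```text
time: 17.73
tcp_pos: [0.5504, 0.1167, 0.1737]
tcp_rot: [0.22, 1.57, 0.18]
wrist_force: [0.1, 0.5, 11.0]
gripper_width: 0.0001
```

{"name": "carry_out", "arguments": {"moves": [[0.0005, 0, 0, 0, 0, 0, 0], [0, 0, 0, 0, 0, 0, 0]]}}

```text
time: 17.98
tcp_pos: [0.5504, 0.1167, 0.1732]
tcp_rot: [0.144, 1.57, 0.105]
wrist_force: [0.5, 1.3, 10.9]
gripper_width: -0.0
```

{"name": "carry_out", "arguments": {"moves": [[0.0005, 0, 0, 0, 0, 0, 0], [0, 0, 0, 0, 0, 0, 0]]}}

```text
time: 18.23
tcp_pos: [0.5504, 0.1167, 0.1729]
tcp_rot: [0.18, 1.57, 0.14]
wrist_force: [-1.2, 1.0, 11.8]
gripper_width: 0.0001
```

{"name": "carry_out", "arguments": {"moves": [[0.0005, 0, 0, 0, 0, 0, 0], [0, 0, 0, 0, 0, 0, 0]]}}

```text
time: 18.48
tcp_pos: [0.5504, 0.1167, 0.1727]
tcp_rot: [0.085, 1.57, 0.046]
wrist_force: [-1.1, 0.4, 13.2]
gripper_width: -0.0001
```

{"name": "carry_out", "arguments": {"moves": [[0.0005, 0, 0, 0, 0, 0, 0], [0, 0, 0, 0, 0, 0, 0]]}}

```text
time: 18.73
tcp_pos: [0.5504, 0.1167, 0.1727]
tcp_rot: [-0.023, 1.57, -0.062]
wrist_force: [-3.4, -0.3, 15.3]
gripper_width: 0.0001
```

{"name": "carry_out", "arguments": {"moves": [[0.0005, 0, 0, 0, 0, 0, 0], [0.0005, 0, 0, 0, 0, 0, 0], [0, 0, 0, 0, 0, 0, 0]]}}

```text
time: 19.1
tcp_pos: [0.5504, 0.1167, 0.1725]
tcp_rot: [-0.162, 1.57, -0.201]
wrist_force: [-4.3, 0.3, 18.9]
gripper_width: -0.0002
```

{"name": "carry_out", "arguments": {"moves": [[0.0005, 0, 0, 0, 0, 0, 0], [0, 0, 0, 0, 0, 0, 0], [0, 0, 0, 0, 0, 0, 0]]}}

```text
time: 19.48
tcp_pos: [0.5504, 0.1167, 0.1724]
tcp_rot: [-0.234, 1.57, -0.273]
wrist_force: [-3.8, -0.6, 20.4]
gripper_width: -0.0002
```

{"name": "carry_out", "arguments": {"moves": [[0.0005, 0, 0, 0, 0, 0, 0], [0, 0, 0, 0, 0, 0, 0], [0, 0, 0, 0, 0, 0, 0], [0, 0, 0, 0, 0, 0, 0], [0, 0, 0, 0, 0, 0, 0], [0, 0, 0, 0, 0, 0, 0], [0, 0, 0, 0, 0, 0, 0], [0, 0, 0, 0, 0, 0, 0]]}}

```text
time: 20.48
tcp_pos: [0.5505, 0.1167, 0.1723]
tcp_rot: [-0.258, 1.57, -0.298]
wrist_force: [-6.1, 0.6, 23.0]
gripper_width: -0.0001
```

{"name": "carry_out", "arguments": {"moves": [[-0.003, 0, 0, 0, 0, 0, 0], [-0.005, 0, 0, 0, 0, 0, 0], [-0.008, 0, 0, 0, 0, 0, 0], [-0.01, 0, 0, 0, 0, 0, 0], [-0.01, 0, 0, 0, 0, 0, 0], [-0.01, 0, 0, 0, 0, 0, 0], [-0.02, 0, 0, 0, 0, 0, 0], [-0.02, -0.03, 0, 0, 0, 0, 0], [0, -0.06, 0, 0, 0, 0, 0], [0, -0.06, 0, 0, 0, 0, 0], [0, -0.06, 0, 0, 0, 0, 0], [0, 0, 0, 0, 0, 0, 0]]}}

```text
time: 21.98
tcp_pos: [0.5409, -0.0971, 0.2542]
tcp_rot: [-2.457, 1.569, -2.502]
wrist_force: [0.1, 0.9, 1.0]
gripper_width: 0.0001
```

```bash
python3 -c "
from go import *
go([.5503,.1155,.215],-.0396)
shot('scene','s9',(225,165,305,240),8)
shot('top','t9',k=1.5)"
```

```text
t 21.98 tcp [ 0.5409 -0.0971  0.2542] F [0.1 0.9 1. ] w 0.0001
q [-0.3   0.04  1.77 -0.    1.34 -0.26] jawz [ 0.999 -0.046 -0.001] fing [-0.001 -0.001 -1.   ] ty [ 0.046  0.999 -0.001]
turn [-0.006  -0.0012  0.001 ] shift [0.0392 0.2128 0.001 ]
```

View pics/s9.png

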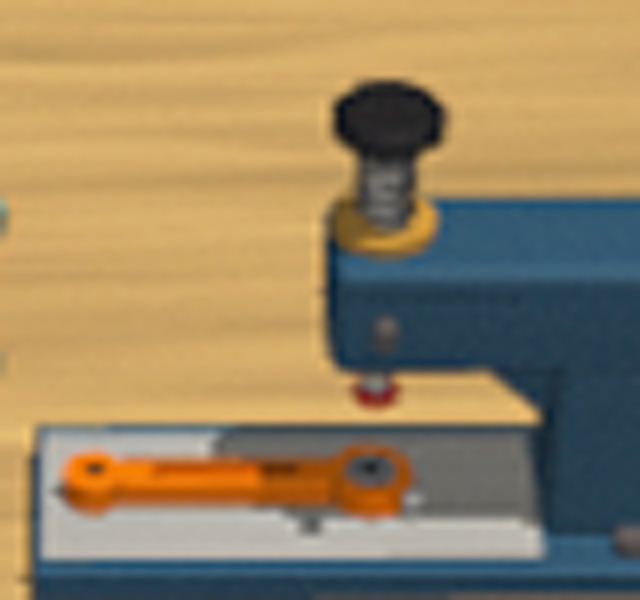

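View pics/t9.png

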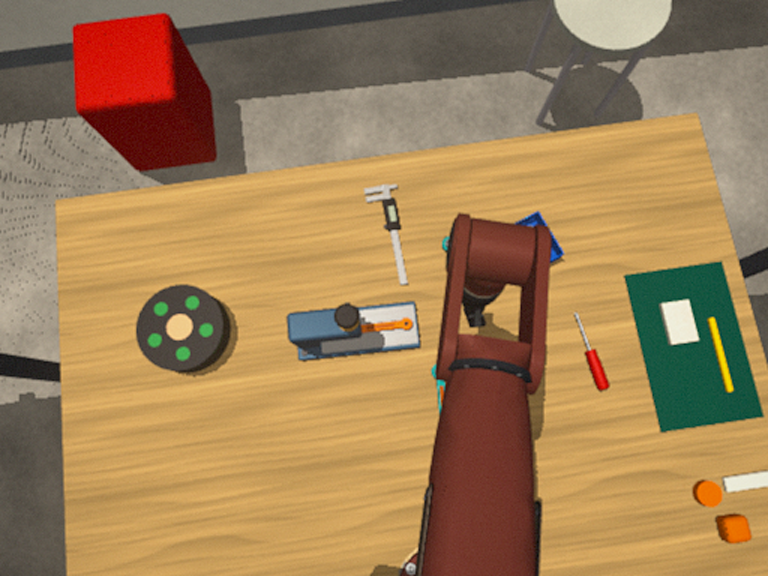

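The bearing (370,467) now sits flush in the boss, and the boss is still against the pin (413,497). The knob is back up, the robot is clear, and the bystanders that show in the picture are unmoved. I'm handing in.

```bash
python3 -c "
from h import *
print(env.sign_off())"
```

```text
the job is handed in; nothing more can be done
None
```

The orange link is in the press and its bearing is pressed home. I handed the job in at about 22 s of the 72 s allowed; the sign-off gives no verdict.

- **Loading:** I gripped the link by its bar, set it on the bed and slid it in until it stopped. The pushback reached about 8 N straight along −y with almost no side force, which fits the boss touching both pins. Only the near pin could be seen in the pictures.
- **Pressing:** The first stop came at a knob height of about 179 mm, at about 11 N. The second came about 6 mm lower, at about 173 mm. I held it for about 1 s at up to 23 N at the wrist, so roughly 18 N on the bearing after allowing for the return spring. Side force reached about 6 N during the hold.
- **Last pictures:** The bearing looks flush, the link lies flat against the near pin, and the plunger is fully up with the robot clear. The caliper, driver and spool are where they were. The arm partly hid the bin and the turquoise links in that last picture, but nothing went near them.
- **Disagreement:** My first estimate of the press position was about 1.5 mm short in y compared with the pins and pad seen close up. I relied on contact with the pins instead.

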